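Uncouple the pulk's drawbar for greasing

TASK

The hitch ball is about to be greased. First stand the fallen grease bottle upright on the bench and let go of it; then pull the coupler's latch knob sideways, out of the coupler against its spring, lift the drawbar off the ball, and finish while still holding it raised in the gripper, with at least 60 mm of clear air between the top of the ball and the coupler's mouth. Leave the jar, the cork block and the screwdriver where they are.

Things in the scene. Friction and masses are not known exactly. Their poses are not given: they have to be found in the camera images.
- bottle: White squeeze bottle of grease, paper band, black pointed nozzle, about 0.22 kg, lying on its side on the bench at the start. Round body 56 mm in diameter from 0 to 108 mm, shoulder to 124 mm, nozzle (26 mm wide, tapering) up to 165 mm. Origin: centre of its flat underside; z axis: from the underside to the nozzle tip (up when it stands).
- ball_top (a point): Top of the steel hitch ball (50 mm in diameter, centre 85 mm above the bench) on a foot 100 x 130 mm bolted to the bench; hidden in the coupler at the start. Does not move. Axes: z up; y level, along the drawbar from the ball to its hinge on the pulk; minus x is the direction in which the latch knob is pulled.
- hinge (a point): Middle of the drawbar's hinge pin, in the yoke on the nose of the grey plastic pulk (sledge): 340 mm from the ball's axis, 92 mm above the bench. Does not move. Axes as ball_top; the pin lies along x.
- knob (a point): Grip point, middle of the black latch knob: 28 mm in diameter, 36 mm long along x of ball_top, outer 5 mm a 32 mm flange. At the start 101 mm from the ball's axis on its minus-x side, 87 mm above the bench; 12 mm (rod and collar) between it and the dark latch housing (top 15 mm above the rod). It rises with the coupler, so the drawbar can be lifted by it.
- latch (a joint): How far the latch knob is pulled out, m: 0 shut (jaw under the ball) to 0.022 (stop). The spring needs about 7 N at 0 and 13 N at the stop and shuts the latch again when let go. The ball is free from about 0.014 on; below that the drawbar cannot be lifted. The latch need not stay pulled once the coupler is above the ball.
- socket (a point): Middle of the coupler's mouth (lower rim of the dark cup 70 mm in diameter that sits over the ball), on the drawbar: a 40 mm square aluminium tube. At the start it is 35 mm below ball_top; top of the cup 118 mm above the bench. Its axes turn with the drawbar.
- tongue (a joint): Angle of the drawbar about its hinge pin, rad: 0 coupled and level on the ball, grows as the ball end rises (stop at 0.9). The mouth is 60 mm above the ball's top at 0.28. It falls back if let go; lifting it by the knob takes 4 to 8 N.
- jar: Bystander: glass jar with a steel lid, 68 mm in diameter, 85 mm high, standing on the far side of the bench. Origin: centre of its underside.
- cork: Bystander: cork block 60 x 100 x 35 mm on the far side of the bench. Origin: centre of its underside.
- screwdriver: Bystander: screwdriver about 200 mm long with a black handle, lying on the bench on the robot's side of the drawbar. Its axis is x.

How it is judged:
By the outcome, as a careful person would: the job done as asked, in the order asked, and still so for the second after the job is handed in, while the arm keeps its last pose, push and grip.
It also fails if it takes over 58 s, if anything falls off the work surface, if the arm or the gripper's body presses on something with over 40 N, if the wrist force passes 120 N, or if a joint passes its speed limit or range.

ROBOT

A 6-joint arm with a two-finger parallel gripper is mounted at the origin on the work surface. World frame = base frame: x ahead of the robot, y to its left, z up, the work surface at z = 0. Lengths are in mm, angles in degrees, forces in N, time in s.
With the tool pointing down it reaches from about 300 to 850 mm from the base axis. Payload 4.2 kg.
Tool frame: the origin (TCP) lies at the very end of the fingers, on their centre line; the grasp point (between the pads) lies 19 mm behind it; z points along the fingers, y is the direction in which the jaws open and shut (so a half turn about z gives the same grasp; the last joint's range is limited). The gripper opens to 91 mm and grips with 3 to 60 N. Pads are 32 mm wide; open, the fingers measure 118 mm over their backs; the gripper's body (76 mm by 178 mm) begins 60 mm behind the grasp point.
Start: joints at [-71.792, 18.312, 89.639, -0, 72.044, -1.146], TCP at [190.566, -542.52, 213.976] pointing down, gripper open.
Joint ranges: [-177.97, 177.97], [-48.28, 115.42], [12.27, 149.76], [-77.06, 257.06], [2.81, 150.46], [-146.56, 146.56]. Speed limits (degrees/s): [147.25, 147.25, 180, 180, 180, 180].

INTERFACE

Orientations are given as [roll, pitch, yaw] about the fixed x, y, z axes, in that order (R = Rz(yaw) Ry(pitch) Rx(roll)).
In Python, from workcell import monitor, eyes, job gives the robot as it stands.
- The arm moves only by the tool move_arm, never from a script. Its argument "increments" is a list that holds one entry, the list of rows, each a list of 7 numbers: the opening, from 0 (shut) to 1 (fully open), then the shift along the tool's x, y, z in cm, then the turn, a rotation vector about the tool's x, y, z in rad. In form: [[[jaw, x, y, z, ax, ay, az], ...]]. A call has 1 to 12 rows; each row shifts and turns the pose as measured when the row begins, along the tool's axes as they then stand; what a row does not reach is not made up. A row lasts 1/8 s, in which the tool goes at most 62.5 mm and 10.7 degrees, less where a joint would pass 70% of its speed; a pose out of reach is approached as far as the arm can. A call is refused whole if a number of a shift passes 6.25 or a number of a turn 0.188, either way. A call with a gripper value outside its range is refused whole. The fingers move at their own pace and stop on an object; "force" is the grip in N (left out, the last holds). Time passes only in rows, so rows that do not move let the fingers close. It gives the time, the measured TCP pose, the force and the opening at its end, in the units of the state.
- monitor.state(): the state, without advancing time (a new reading comes with each control period).
- eyes.grab_frame(name): name is "side" or "top"; returns a dict with "color" (480x640x3 uint8, red, green, blue), "z_map" (480x640 float32, mm along the optical axis (not along the pixel's ray), 0 where there is no reading), "camera_matrix" (3x3 intrinsics, pixels), "dist_coeffs" ([k1, k2, p1, p2, k3] as OpenCV has them; the pictures are not rectified), "rvec" (rotation vector, rad) and "tvec" (3), from world to camera coordinates, as OpenCV has them. Camera axes: x right, y down, z forward; pixel columns grow to the right and rows downward; lengths in mm; the calibration is good to about 2 mm. A picture is of the moment at which its call begins.
- job.job_done(): hands the job in, once; it reports no verdict.
The state is a dict: "time_s": time; "qpos": joint angles; "qvel": joint speeds; "effort": joint torques, N m; "ee_pos": TCP position; "ee_rot": TCP orientation; "force": force on the tool from outside, world axes, zero at the start; "torque": the same for the moment, N m; "gripper_width": finger opening in mm.
Only numpy, scipy, OpenCV 4.12 (cv2) and the standard library are available. Lean on these libraries where they do the work, as an engineer would, in place of code of your own. Each camera call takes 0.05 s, during which the arm holds its last target. There are 200 camera calls.

## Working session

There is one attempt and no reset: what is moved stays moved. The work goes in short steps, Python scripts to look and compute and a tool call to move; the robot and the scene stay as the last step left them, time stands still between calls to the robot, and variables do not carry over. Pictures are saved under pics/ and viewed, about 8 in all and at most 12, crops included, and the job is handed in when it is done.

Besides the shell and the picture viewer there is one more tool, called as name(argument=value, ...) on one line, values as JSON. move_arm: Moves the arm, as the interface text tells. Its arguments: {"type":"object","properties":{"increments":{"type":"array"},"force":{"type":"number"}},"required":["increments"]}

```bash
mkdir -p pics; cat > h.py <<'E'
import numpy as np, cv2
from workcell import monitor, eyes, job
def grab(n, f=None):
    d=eyes.grab_frame(n)
    if f: cv2.imwrite('pics/'+f, cv2.cvtColor(d['color'],cv2.COLOR_RGB2BGR))
    return d
def world(d):
    "HxWx3 world points from depth"
    K=np.array(d['camera_matrix']);D=np.array(d['dist_coeffs'],float)
    R,_=cv2.Rodrigues(np.array(d['rvec'],float));t=np.array(d['tvec'],float).reshape(3)
    v,u=np.mgrid[:480,:640]
    p=cv2.undistortPoints(np.stack([u,v],-1).reshape(-1,1,2).astype(float),K,D).reshape(-1,2)
    z=d['z_map'].reshape(-1).astype(float)
    c=np.c_[p*z[:,None],z]
    w=(c-t)@R; w[z==0]=np.nan
    return w.reshape(480,640,3)
E
python3 - <<'E'
from h import *
for n in('top','side'):
    d=grab(n,n+'0.png'); np.savez(n+'0.npz',w=world(d),c=d['color'])
    R,_=cv2.Rodrigues(np.array(d['rvec'],float));print(n,-R.T@np.array(d['tvec']).reshape(3),R[2])
print(monitor.state())
E
```

```text
top [ 358.94950141   16.73959099 1387.7079665 ] [ 0.17459307  0.0010065  -0.98464016]
side [ 247.91986691  956.18737592 1052.48515365] [ 0.23368818 -0.68110453 -0.69389225]
{'time_s': 0.1, 'qpos': array([-7.17912001e+01,  1.83477253e+01,  8.97001678e+01, -6.36081299e-04,
        7.20442685e+01, -1.14630995e+00]), 'qvel': array([ 0.08457868, -0.11035449, -0.01439835, -0.02657124,  0.04965207,
       -0.01771358]), 'effort': array([ 6.69125857e-04, -4.13331234e+01, -2.32507002e+01,  7.29701528e-02,
        4.22407512e-02, -5.17898309e-05]), 'ee_pos': array([ 190.41731083, -542.06697558,  213.20179959]), 'ee_rot': array([-1.79907845e+02, -1.23907932e-03,  1.93553054e+01]), 'force': array([ 0.53815093, -0.32575413, -0.13765869]), 'torque': array([0.00804288, 0.02594945, 0.02178824]), 'gripper_width': 90.89060858607367}
```

View pics/top0.png

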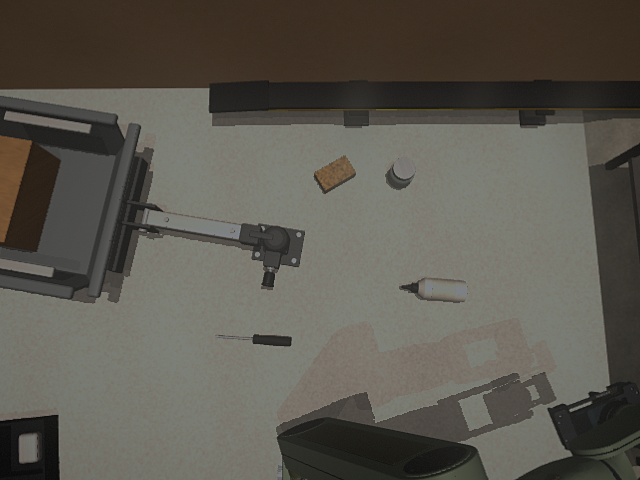

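View pics/side0.png

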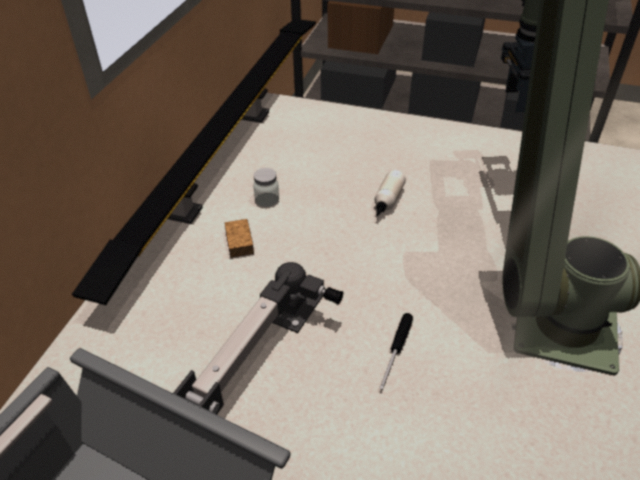

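The top view shows the bottle at (435,290) with its nozzle to the left. The cup is at (273,238), the knob at (268,280), the hinge near (145,215), and the screwdriver at (255,340). Next I measure these.

```bash
python3 - <<'E'
import numpy as np,cv2
f=np.load('top0.npz');w=f['w'];c=f['c'].astype(int)
def P(u,v):return np.round(np.nanmedian(w[v-1:v+2,u-1:u+2].reshape(-1,3),0),0)
for n,u,v in [('table',350,250),('cup',277,237),('knob',268,280),('knobend',267,286),('tube1',237,231),('tube2',160,218),('bottle',440,290),('nozzletip',402,288),('jar',403,165),('cork',335,174),('sdh',272,340),('sdt',220,337)]: print(n,P(u,v))
# bottle
m=np.zeros((480,640),bool);m[270:312,395:475]=1
m&=w[...,2]>12
b=w[m];print('bottle n',len(b),b.min(0),b.max(0))
xy=b[:,:2];mu=xy.mean(0);U,S,V=np.linalg.svd(xy-mu);a=V[0]*np.sign(V[0][1])
n=np.array([-a[1],a[0]]);s=(xy-mu)@a;q=(xy-mu)@n
for lo in np.arange(s.min(),s.max(),15):
  k=(s>=lo)&(s<lo+15);print(round(lo-s.min()),k.sum(),q[k].min().round(),q[k].max().round(),b[k,2].max().round())
print('mu',mu,'axis',a,np.degrees(np.arctan2(a[1],a[0])),'base',mu+a*s.min(),'tip',mu+a*s.max())
# tube: bright grey pixels high
m=np.zeros((480,640),bool);m[205:240,148:242]=1
m&=(w[...,2]>100)&(w[...,2]<125)&(c.min(-1)>110)
t=w[m];mu=t.mean(0);V=np.linalg.svd(t-mu)[2][0];V*=np.sign(V[1]);print('tube',len(t),mu,V,np.degrees(np.arctan2(V[1],V[0])))
# knob
m=np.zeros((480,640),bool);m[266:294,255:282]=1
m&=(w[...,2]>70)
k=w[m];print('knob',len(k),k.min(0),k.max(0))
# cup
m=np.zeros((480,640),bool);m[220:262,255:300]=1
m&=(w[...,2]>111);k=w[m];print('cup',len(k),k.min(0),k.max(0),np.median(k,0))
E
```

```text
table [574. -78.  -0.]
cup [589. 112. 119.]
knob [483. 135. 101.]
knobend [474. 144.   1.]
tube1 [606. 213. 113.]
tube2 [640. 409. 112.]
bottle [ 459. -304.   57.]
nozzletip [ 469. -213.    1.]
jar [ 785. -215.   86.]
cork [777. -39.  35.]
sdh [335. 130.  27.]
sdt [343. 267.  14.]
bottle n 1117 [ 431.91260195 -374.53201405   24.44129211] [ 492.95627369 -210.30719041   62.83681503]
0 115 -30.0 25.0 61.0
15 118 -30.0 26.0 63.0
30 125 -30.0 25.0 62.0
45 125 -29.0 26.0 63.0
60 123 -28.0 25.0 62.0
75 132 -30.0 26.0 61.0
90 120 -28.0 25.0 60.0
105 128 -27.0 25.0 60.0
120 68 -18.0 16.0 52.0
135 41 -12.0 10.0 44.0
150 22 -5.0 4.0 38.0
mu [ 462.2835831  -304.36516705] axis [0.09077415 0.9958715 ] 84.79185490151828 base [ 455.95299273 -373.81725602] tip [ 470.86534527 -210.21576306]
tube 1226 [623.49173473 321.96392055 112.80229016] [ 0.17250324  0.98500582 -0.00248257] 80.06657416841395
knob 221 [468.57457995 109.57728164  72.83436562] [521.5602176  153.56532527 109.09282982]
cup 531 [556.957179    89.43521303 111.03204049] [620.75493599 167.91922288 127.53231713] [589.6323099  122.35571527 117.23743198]
```

```bash
python3 - <<'E'
import cv2
a=cv2.imread('pics/top0.png')[200:320,230:310];b=cv2.imread('pics/side0.png')[250:340,260:380]
cv2.imwrite('pics/c1.png',cv2.hconcat([cv2.resize(a,(400,600),interpolation=2),cv2.resize(cv2.copyMakeBorder(b,45,45,0,0,0),(400,600),interpolation=2)]))
E
```

```text
(no output)
```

View pics/c1.png

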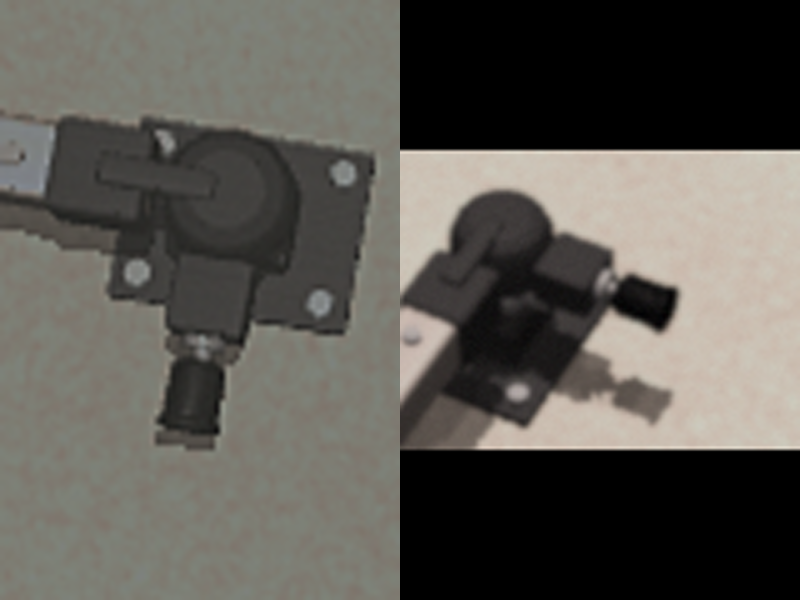

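The crop shows the knob's long axis perpendicular to the tube. Tube yaw is 80.1°, which puts the ball axis near (587,112) and the knob near (487,130). The bottle axis is at yaw 84.8°, with its base near (456,-374). I'll grip the bottle with the tool tilted and then work out the wrist angles for candidate poses.

```bash
cat > k.py <<'E'
import numpy as np
from scipy.spatial.transform import Rotation as Ro
def wrist(R,q1,phi):
    W=(Ro.from_euler('ZY',[q1,phi],degrees=True).inv()*R*Ro.from_euler('Z',-90,degrees=True))
    a,b,c=W.as_euler('ZYZ',degrees=True)
    return np.round([a,b,c])
def frame(z,y):
    z=z/np.linalg.norm(z);y=y/np.linalg.norm(y)
    return Ro.from_matrix(np.c_[np.cross(y,z),y,z])
E
python3 - <<'E'
from k import *
a=np.array([.0908,.9959,0]);n=np.array([-.9959,.0908,0]);up=np.array([0,0,1.])
for t in(20,40):
  z0=-np.cos(np.radians(t))*up-np.sin(np.radians(t))*a
  for s in(1,-1):
    R0=frame(z0,s*n)
    print('t',t,'s',s,'before',[wrist(R0,-25,p) for p in(95,115)],R0.as_euler('xyz',degrees=True).round(),(Ro.from_euler('xyz',[-179.9,0,19.36],degrees=True).inv()*R0).as_rotvec().round(2))
    for az in(84.8,40,0,-30,-50,-95):
      q=Ro.from_euler('z',az-84.8,degrees=True)*Ro.from_rotvec(np.cross(a,up)*np.pi/2)
      Rf=q*R0
      print('  az',az,[wrist(Rf,-30,p) for p in(95,115)],np.degrees(q.magnitude()).round())
E
```

```text
t 20 s 1 before [array([-19.,  79., 163.]), array([-22.,  60., 170.])] [-180.  -20.  -95.] [-0.35  0.23  1.98]
  az 84.8 [array([ 66., 111., 166.]), array([ 61., 102., 147.])] 90.0
  az 40 [array([  71.,   70., -178.]), array([ 79.,  64., 161.])] 98.0
  az 0 [array([  60.,   33., -157.]), array([ 94.,  28., 164.])] 117.0
  az -30 [array([ -0.,  15., -90.]), array([-180.,    5.,   90.])] 135.0
  az -50 [array([-51.,  25., -35.]), array([-101.,   19.,   19.])] 148.0
  az -95 [array([-70.,  65.,  -4.]), array([-81.,  60.,  18.])] 180.0
t 20 s -1 before [array([-19.,  79., -17.]), array([-22.,  60., -10.])] [180.  20.  85.] [-0.2  -0.31 -1.13]
  az 84.8 [array([ 66., 111., -14.]), array([ 61., 102., -33.])] 90.0
  az 40 [array([71., 70.,  2.]), array([ 79.,  64., -19.])] 98.0
  az 0 [array([60., 33., 23.]), array([ 94.,  28., -16.])] 117.0
  az -30 [array([-0., 15., 90.]), array([-180.,    5.,  -90.])] 135.0
  az -50 [array([-51.,  25., 145.]), array([-101.,   19., -161.])] 148.0
  az -95 [array([-70.,  65., 176.]), array([ -81.,   60., -162.])] 180.0
t 40 s 1 before [array([-39.,  74., 
[... 312 characters left out ...]
0.,  35., -90.]), array([ -0.,  15., -90.])] 135.0
  az -50 [array([-24.,  39., -57.]), array([-43.,  22., -36.])] 148.0
  az -95 [array([-49.,  68., -13.]), array([-57.,  56.,   5.])] 180.0
t 40 s -1 before [array([-39.,  74., -12.]), array([-45.,  59.,   2.])] [180.  40.  85.] [-0.4  -0.62 -1.09]
  az 84.8 [array([ 46., 105., -20.]), array([ 44.,  91., -35.])] 90.0
  az 40 [array([49., 72.,  9.]), array([57., 59., -8.])] 98.0
  az 0 [array([33., 44., 44.]), array([52., 29., 22.])] 117.0
  az -30 [array([-0., 35., 90.]), array([-0., 15., 90.])] 135.0
  az -50 [array([-24.,  39., 123.]), array([-43.,  22., 144.])] 148.0
  az -95 [array([-49.,  68., 167.]), array([ -57.,   56., -175.])] 180.0
```

```bash
cat >> k.py <<'E'
def cur():
    from workcell import monitor
    s=monitor.state();return s,np.array(s['ee_pos']),Ro.from_euler('xyz',s['ee_rot'],degrees=True)
def plan(pt,Rt,n,jaw,nd=2):
    "rows (cm, rad) from the present pose to pt,Rt"
    s,p,R=cur();rv=(R.inv()*Rt).as_rotvec()
    print('dist',np.linalg.norm(pt-p).round(1),'ang',np.degrees(np.linalg.norm(rv)).round(1))
    for i in range(n):
        d=R.inv().apply((pt-p)/(n))/10
        print([jaw]+[float(x) for x in np.r_[d.round(2),(rv/n).round(3)]])
        R=R*Ro.from_rotvec(rv/n)
def rep():
    s,p,R=cur();print(round(s['time_s'],2),p.round(1),np.round(s['ee_rot'],1),'q',np.round(s['qpos'],0),'F',np.round(s['force'],1),'w',round(s['gripper_width'],1))
A=np.array([.0908,.9959,0]);UP=np.array([0,0,1.])
t=np.radians(35);Z0=-np.cos(t)*UP-np.sin(t)*A
RB=frame(Z0,np.cross(A,UP));G=np.array([464,-309,30.])
E
python3 - <<'E'
from k import *
print(G+19*Z0,RB.as_euler('xyz',degrees=True))
plan(G+19*Z0-110*Z0,RB,10,1)
E
```

```text
[ 463.01046593 -319.85327069   14.43611116] [180.          35.0008271   84.79052834]
dist 412.9 ang 73.3
[1, 3.57, -1.77, 1.09, -0.035, -0.054, -0.11]
[1, 3.8, -1.39, 0.83, -0.035, -0.054, -0.11]
[1, 3.97, -0.99, 0.58, -0.035, -0.054, -0.11]
[1, 4.08, -0.56, 0.34, -0.035, -0.054, -0.11]
[1, 4.13, -0.11, 0.1, -0.035, -0.054, -0.11]
[1, 4.11, 0.34, -0.12, -0.035, -0.054, -0.11]
[1, 4.04, 0.8, -0.32, -0.035, -0.054, -0.11]
[1, 3.9, 1.26, -0.5, -0.035, -0.054, -0.11]
[1, 3.71, 1.7, -0.66, -0.035, -0.054, -0.11]
[1, 3.46, 2.12, -0.78, -0.035, -0.054, -0.11]
```

move_arm(increments=[[[1,3.6,-1.8,1.1,-0.035,-0.054,-0.11],[1,3.8,-1.4,0.8,-0.035,-0.054,-0.11],[1,4.0,-1.0,0.6,-0.035,-0.054,-0.11],[1,4.1,-0.6,0.3,-0.035,-0.054,-0.11],[1,4.1,-0.1,0.1,-0.035,-0.054,-0.11],[1,4.1,0.3,-0.1,-0.035,-0.054,-0.11],[1,4.0,0.8,-0.3,-0.035,-0.054,-0.11],[1,3.9,1.3,-0.5,-0.035,-0.054,-0.11],[1,3.7,1.7,-0.7,-0.035,-0.054,-0.11],[1,3.5,2.1,-0.8,-0.035,-0.054,-0.11]]], force=20)

```text
time_s: 1.35
ee_pos: [471.8, -247.6, 97.6]
ee_rot: [-179.7, 35.9, 86.5]
force: [0.8, 0.8, -0.6]
gripper_width: 91.2
```

```bash
python3 - <<'E'
from k import *
rep();plan(G+19*Z0-110*Z0,RB,3,1);plan(G+19*Z0,RB,8,1)
E
```

```text
1.35 [ 471.8 -247.6   97.6] [-179.7   35.9   86.5] q [ -7.  22. 115. -48.  52.  29.] F [ 0.8  0.8 -0.6] w 91.2
dist 12.1 ang 1.8
[1, -0.4, -0.08, -0.0, 0.004, 0.005, 0.008]
[1, -0.4, -0.08, -0.0, 0.004, 0.005, 0.008]
[1, -0.4, -0.08, -0.0, 0.004, 0.005, 0.008]
dist 110.5 ang 1.8
[1, -0.13, -0.05, 1.37, 0.001, 0.002, 0.003]
[1, -0.13, -0.04, 1.37, 0.001, 0.002, 0.003]
[1, -0.13, -0.04, 1.37, 0.001, 0.002, 0.003]
[1, -0.14, -0.04, 1.37, 0.001, 0.002, 0.003]
[1, -0.14, -0.04, 1.37, 0.001, 0.002, 0.003]
[1, -0.14, -0.03, 1.37, 0.001, 0.002, 0.003]
[1, -0.14, -0.03, 1.37, 0.001, 0.002, 0.003]
[1, -0.15, -0.03, 1.37, 0.001, 0.002, 0.003]
```

move_arm(increments=[[[1,-0.6,-0.1,0,0.005,0.008,0.012],[1,-0.6,-0.1,0.5,0.005,0.008,0.012],[1,0,0,1.5,0,0,0],[1,0,0,2,0,0,0],[1,0,0,2,0,0,0],[1,0,0,2,0,0,0],[1,0,0,1,0,0,0]]])

```text
time_s: 2.22
ee_pos: [460.5, -314.9, 26.8]
ee_rot: [179.9, 34.8, 84.2]
force: [0.7, 0.4, 0.2]
gripper_width: 91.2
```

```bash
python3 - <<'E'
from k import *
rep();plan(G+19*Z0,RB,2,1)
E
```

```text
2.23 [ 460.5 -314.9   26.8] [179.9  34.8  84.2] q [-16.  28. 117. -56.  43.  35.] F [0.7 0.4 0.2] w 91.2
dist 13.6 ang 0.5
[1, 0.16, 0.15, 0.64, -0.002, -0.002, -0.004]
[1, 0.16, 0.15, 0.64, -0.002, -0.002, -0.004]
```

move_arm(increments=[[[1,0.15,0.15,0.6,0,0,0],[1,0.1,0.1,0.5,0,0,0],[0,0,0,0,0,0,0],[0,0,0,0,0,0,0],[0,0,0,0,0,0,0],[0,0,0,0,0,0,0],[0,0,0,0,0,0,0],[0,0,0,0,0,0,0]]])

```text
time_s: 3.22
ee_pos: [464.3, -320.7, 17.3]
ee_rot: [179.6, 34.8, 84.0]
force: [0.9, -0.1, -0.4]
gripper_width: 55.4
```

```bash
python3 - <<'E'
from k import *
rep()
s,p,R=cur();RF=Ro.from_rotvec(np.cross(A,UP)*np.pi/2)*R
g=p-19*R.as_matrix()[:,2];print('grasp',g)
E
```

```text
3.23 [ 464.3 -320.7   17.3] [179.6  34.8  84. ] q [-16.  29. 117. -58.  42.  37.] F [ 0.9 -0.1 -0.4] w 55.4
grasp [ 465.30747269 -309.84822392   32.8764156 ]
```

move_arm(increments=[[[0,-0.5,0,-0.7,0,0,0],[0,-1.0,0,-1.4,0,0,0],[0,-1.2,0,-1.7,0,0,0],[0,-1.0,0,-1.4,0,0,0],[0,-0.4,0,-0.5,0,0.08,0],[0,0,0,0,0,0.15,0],[0,0,0,0,0,0.15,0]]], force=30)

```text
time_s: 4.1
ee_pos: [457.8, -315.0, 86.5]
ee_rot: [-179.6, 11.9, 84.5]
force: [-0.9, -0.1, -3.1]
gripper_width: 55.5
```

```bash
python3 - <<'E'
from k import *
rep()
E
```

```text
4.1 [ 457.8 -315.    86.5] [-179.6   11.9   84.5] q [-29.  21. 107. -15.  49. -14.] F [-0.9 -0.1 -3.1] w 55.5
```

move_arm(increments=[[[0,0,0,0,0,0.15,0],[0,0,0,0,0,0.15,0],[0,0,0,0,0,0.15,0],[0,0,0,0,0,0.15,0],[0,0,0,0,0,0.15,0],[0,0,0,0,0,0.15,0],[0,0,0,0,0,0.13,0],[0,0,0,0,0,0,0]]])

```text
time_s: 5.1
ee_pos: [454.6, -315.0, 88.5]
ee_rot: [-179.9, -49.2, 84.5]
force: [0.5, -0.1, -2.5]
gripper_width: 55.3
```

```bash
python3 - <<'E'
from k import *
from h import *
rep()
d=grab('side');cv2.imwrite('pics/s1.png',cv2.resize(cv2.cvtColor(d['color'],4)[100:340,300:620],(800,600)))
w=world(d);np.savez('s1.npz',w=w,c=d['color'])
E
```

```text
5.1 [ 454.6 -315.    88.5] [-179.9  -49.2   84.5] q [-54.  42.  85.  30.  93. -58.] F [ 0.5 -0.1 -2.5] w 55.3
```

View pics/s1.png

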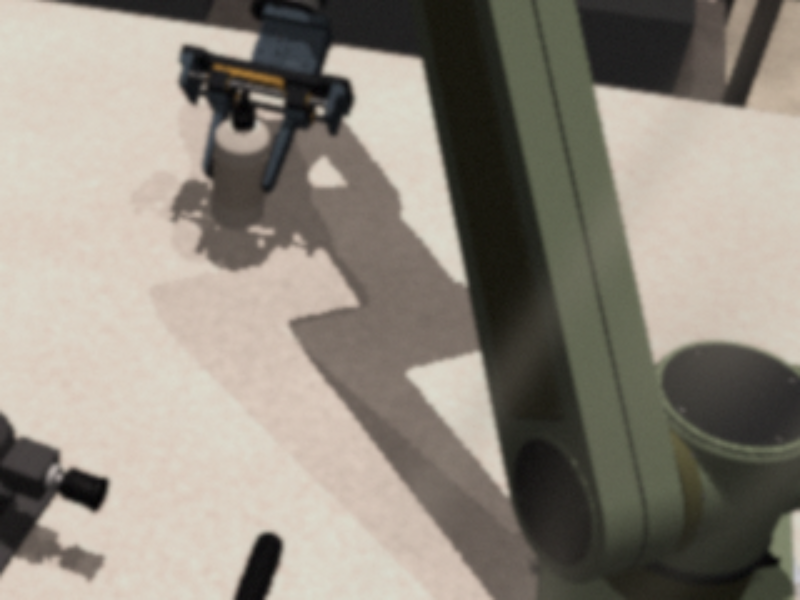

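The side view shows the bottle held nearly upright, nozzle at (245,110) in the crop. It needs about 6° more, then lowering.

move_arm(increments=[[[0,0,0,0,0,0.08,0],[0,0,0,0,0,0.03,0],[0,-0.6,0,0.4,0,0,0],[0,-0.8,0,0.55,0,0,0],[0,-0.5,0,0.35,0,0,0],[0,0,0,0,0,0,0]]])

```text
time_s: 5.9
ee_pos: [456.6, -312.0, 69.5]
ee_rot: [179.5, -54.9, 85.4]
force: [-0.1, 0.1, -2.6]
gripper_width: 55.1
```

```bash
python3 - <<'E'
from k import *
from h import *
rep()
s,p,R=cur();print('g',p-19*R.as_matrix()[:,2])
d=grab('side');w=world(d);c=d['color'].astype(int)
g=p-19*R.as_matrix()[:,2]
m=(np.hypot(w[...,0]-g[0],w[...,1]-g[1])<45)&(c.min(-1)>70)&(w[...,2]>8)
b=w[m];print(len(b),b.min(0),b.max(0))
for z in range(0,130,10):
  k=b[(b[:,2]>=z)&(b[:,2]<z+10)]
  if len(k)>5:print(z,len(k),k[:,:2].min(0).round(),k[:,:2].max(0).round())
cv2.imwrite('pics/s2.png',cv2.resize(cv2.cvtColor(d['color'],4)[110:230,340:480],(700,600)))
E
```

```text
5.9 [ 456.6 -312.    69.5] [179.5 -54.9  85.4] q [-55.  46.  84.  32.  96. -60.] F [-0.1  0.1 -2.6] w 55.1
g [ 455.20708737 -327.47957294   80.38296051]
364 [ 418.64880207 -370.9795429    10.60682353] [ 494.72090471 -288.87045605  153.24353185]
10 19 [ 429. -323.] [ 480. -293.]
20 20 [ 429. -321.] [ 476. -290.]
30 10 [ 429. -318.] [ 480. -291.]
90 8 [ 491. -330.] [ 493. -310.]
100 19 [ 486. -358.] [ 495. -328.]
110 47 [ 420. -356.] [ 493. -290.]
120 105 [ 428. -334.] [ 481. -289.]
```

View pics/s2.png

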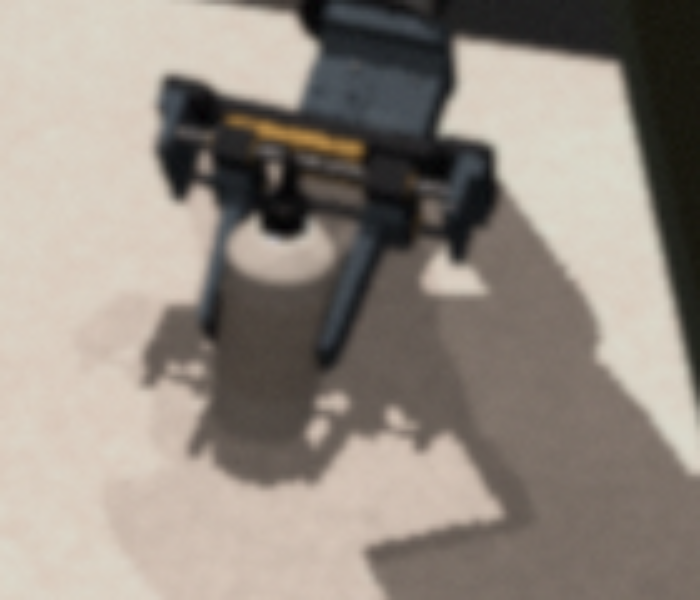

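The bottle looks upright: its front face is at y≈-290 both low and high. The base is about 10–15 mm above the bench, so I lower it gently.

move_arm(increments=[[[0,-0.5,0,0.35,0,0,0],[0,-0.25,0,0.18,0,0,0],[0,-0.2,0,0.14,0,0,0],[0,0,0,0,0,0,0]]])

```text
time_s: 6.45
ee_pos: [456.9, -312.3, 57.5]
ee_rot: [179.4, -54.9, 85.4]
force: [0.6, -0.9, -3.3]
gripper_width: 55.4
```

move_arm(increments=[[[0,-0.2,0,0.14,0,0,0],[0,0,0,0,0,0,0]]])

```text
time_s: 6.7
ee_pos: [456.9, -312.4, 54.9]
ee_rot: [179.4, -54.9, 85.4]
force: [0.7, -0.6, -2.2]
gripper_width: 55.3
```

move_arm(increments=[[[0,-0.12,0,0.08,0,0,0],[0,0,0,0,0,0,0]]])

```text
time_s: 6.95
ee_pos: [457.0, -312.5, 53.5]
ee_rot: [179.4, -54.9, 85.4]
force: [-0.1, 0.4, -2.8]
gripper_width: 55.1
```

move_arm(increments=[[[0,-0.12,0,0.08,0,0,0],[0,0,0,0,0,0,0]]])

```text
time_s: 7.2
ee_pos: [457.0, -312.6, 53.3]
ee_rot: [179.3, -54.9, 85.5]
force: [-0.3, -1.1, -3.8]
gripper_width: 55.4
```

move_arm(increments=[[[0,-0.16,0,0.11,0,0,0],[0,0,0,0,0,0,0]]])

```text
time_s: 7.45
ee_pos: [457.0, -312.6, 53.3]
ee_rot: [179.2, -55.0, 85.6]
force: [-0.6, -0.4, -2.5]
gripper_width: 55.1
```

```bash
python3 - <<'E'
from k import *
from h import *
d=grab('side');w=world(d);c=d['color'].astype(int)
s,p,R=cur();rep();g=p-19*R.as_matrix()[:,2];print(g)
m=(np.hypot(w[...,0]-g[0],w[...,1]-g[1])<42)&(c.min(-1)>60)
m[:,470:]=0
for z in range(0,130,10):
  k=w[m&(w[...,2]>=z)&(w[...,2]<z+10)]
  if len(k)>5:print(z,len(k),k[:,:2].min(0).round(),k[:,:2].max(0).round())
m2=(abs(w[...,0]-g[0])<8)&(abs(w[...,1]-g[1])<12)&(w[...,2]>90)
print('nozzle/top z',np.sort(w[m2][:,2])[-5:])
E
```

```text
7.5 [ 457.1 -312.6   53.3] [179.2 -55.   85.6] q [-55.  47.  85.  32.  95. -61.] F [-0.3 -1.2  2.1] w 55.3
[ 455.62097836 -328.05761638   64.15296186]
0 102 [ 415. -357.] [ 495. -289.]
10 68 [ 430. -319.] [ 484. -290.]
20 51 [ 429. -327.] [ 480. -289.]
30 49 [ 422. -322.] [ 482. -288.]
40 34 [ 418. -324.] [ 483. -289.]
50 26 [ 416. -338.] [ 471. -290.]
60 21 [ 416. -335.] [ 493. -288.]
70 51 [ 424. -332.] [ 495. -290.]
80 82 [ 421. -341.] [ 494. -289.]
90 101 [ 418. -357.] [ 493. -288.]
100 90 [ 416. -354.] [ 490. -290.]
110 114 [ 430. -336.] [ 481. -294.]
120 51 [ 438. -366.] [ 473. -297.]
nozzle/top z [162.90274269 163.35045592 163.80346214 164.78505492 164.81862187]
```

Nozzle tip reads z≈165 and the TCP has stopped descending, so the base is on the bench. I release and back off along the tool axis.

move_arm(increments=[[[0.8,0,0,0,0,0,0],[0.8,0,0,0,0,0,0],[0.8,0,0,0,0,0,0],[0.8,0,0,0,0,0,0],[0.8,0,0,-0.7,0,0,0],[0.8,0,0,-1.5,0,0,0],[0.8,0,0,-2,0,0,0],[1,0,0,-2,0,0,0],[1,0,0,-2,0,0,0],[1,0,0,-2,0,0,0]]])

```text
time_s: 8.75
ee_pos: [448.9, -400.6, 115.2]
ee_rot: [179.2, -55.0, 85.6]
force: [-0.7, -0.5, -0.6]
gripper_width: 91.2
```

```bash
python3 - <<'E'
from k import *
from h import *
rep()
d=grab('side');w=world(d)
m2=(abs(w[...,0]-456)<12)&(abs(w[...,1]+318)<12)&(w[...,2]>140);print(np.nanmax(w[m2],0),np.nanmedian(w[m2],0))
cv2.imwrite('pics/s3.png',cv2.resize(cv2.cvtColor(d['color'],4)[80:290,300:580],(800,600)))
# refine knob and housing on initial top depth
f=np.load('top0.npz');w=f['w'];V=np.array([.1725,.985])
x=np.array([.985,-.1725])
M=np.zeros((480,640),bool);M[215:300,235:310]=1
o=np.array([587,112.]);r=w[...,:2]-o;sx=r@x;sy=r@V
for lo in range(-125,40,6):
  k=M&(sx>=lo)&(sx<lo+6)&(w[...,2]>75)&(abs(sy)<60)
  if k.sum()>3:print(lo,k.sum(),sy[k].min().round(1),sy[k].max().round(1),np.percentile(w[...,2][k],90).round(1))
E
```

```text
8.75 [ 448.9 -400.6  115.2] [179.2 -55.   85.6] q [-59.  49.  70.  31. 107. -57.] F [-0.7 -0.5 -0.6] w 91.2
[ 465.00573903 -309.48955911  166.51986866] [ 456.51620146 -317.80208595  151.27267639]
-125 8 -4.9 17.1 104.0
-119 28 -9.9 21.9 105.6
-113 29 -7.6 19.9 104.7
-107 26 -7.4 19.2 101.9
-101 25 -7.9 19.4 103.6
-95 28 -7.3 18.2 102.0
-89 19 -6.6 18.9 102.3
-83 14 -3.6 11.7 96.6
-77 29 -10.8 23.2 100.2
-71 44 -13.8 24.7 105.6
-65 38 -13.9 25.4 105.5
-59 39 -14.3 24.5 105.0
-53 41 -14.0 25.6 105.1
-47 41 -14.1 24.1 105.1
-41 36 -13.9 25.7 106.2
-35 38 -13.4 22.8 107.2
-29 66 -18.0 58.1 115.1
-23 87 -22.8 59.7 120.5
-17 78 -26.1 59.0 119.8
-11 97 -28.0 59.8 122.5
-5 84 -28.3 59.7 123.9
1 88 -28.3 59.1 122.7
7 73 -27.7 58.1 121.2
13 67 -26.0 59.5 121.1
19 51 -20.7 58.3 118.2
25 28 -14.8 26.5 115.0
```

View pics/s3.png

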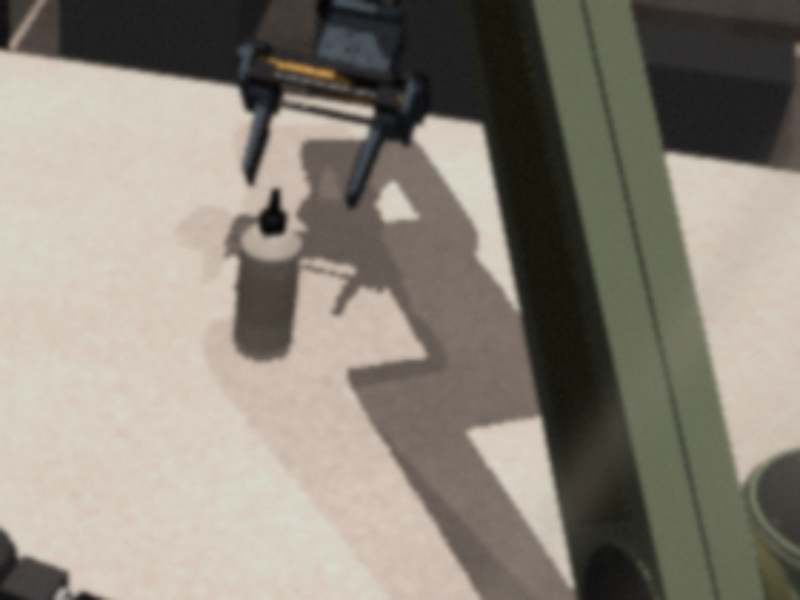

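The bottle stands free at crop (270,300). From the side profiles, the knob centre is (486.5,135), ball axis (586,118). Next I rise, then transit over the knob.

```bash
cat >> k.py <<'E'
X=np.array([.985,-.1725,0]);Y=np.array([.1725,.985,0])
BALL=np.array([586,118,110.]);HINGE=BALL+340*Y-[0,0,18]
RK=frame(-UP,-X.dot(X)*np.cross(-UP,-X)) ; RK=Ro.from_euler('xyz',[180,0,170.07],degrees=True)
KN=np.array([490.5,134.7,68.])
E
python3 - <<'E'
from k import *
rep();s,p,R=cur()
print('up',R.inv().apply([0,0,1]).round(2))
p2=p+[0,0,185]
rv=(R.inv()*RK).as_rotvec();n=14;print(np.degrees(np.linalg.norm(rv)))
pt=KN+[-10,0,150]
for i in range(n):
    d=R.inv().apply((pt-p2)/n)/10;print([1]+[float(x) for x in np.r_[d.round(1),(rv/n).round(3)]],wrist(R,-40+i*4,115));R=R*Ro.from_rotvec(rv/n)
E
```

```text
8.8 [ 449.  -403.   116.3] [178.9 -54.8  85.8] q [-59.  49.  70.  31. 107. -57.] F [ 0.3 -1.1  1.3] w 91.2
up [ 0.82  0.01 -0.58]
98.1410188952688
[1, 1.7, -0.1, 3.5, 0.051, -0.054, -0.097] [ 43. 100. -41.]
[1, 1.9, 0.2, 3.4, 0.051, -0.054, -0.097] [ 41.  98. -45.]
[1, 2.1, 0.6, 3.3, 0.051, -0.054, -0.097] [ 39.  95. -48.]
[1, 2.2, 1.0, 3.1, 0.051, -0.054, -0.097] [ 36.  92. -51.]
[1, 2.2, 1.3, 2.9, 0.051, -0.054, -0.097] [ 34.  90. -54.]
[1, 2.2, 1.7, 2.7, 0.051, -0.054, -0.097] [ 31.  87. -56.]
[1, 2.2, 2.0, 2.5, 0.051, -0.054, -0.097] [ 29.  84. -58.]
[1, 2.1, 2.4, 2.3, 0.051, -0.054, -0.097] [ 26.  81. -60.]
[1, 2.0, 2.7, 2.0, 0.051, -0.054, -0.097] [ 23.  78. -61.]
[1, 1.8, 2.9, 1.8, 0.051, -0.054, -0.097] [ 19.  76. -63.]
[1, 1.6, 3.2, 1.6, 0.051, -0.054, -0.097] [ 16.  73. -63.]
[1, 1.3, 3.4, 1.3, 0.051, -0.054, -0.097] [ 12.  71. -64.]
[1, 1.1, 3.6, 1.1, 0.051, -0.054, -0.097] [  8.  69. -64.]
[1, 0.8, 3.7, 0.8, 0.051, -0.054, -0.097] [  4.  67. -64.]
```

move_arm(increments=[[[1,1.5,0,-1.1,0,0,0],[1,3,0,-2.1,0,0,0],[1,3.5,0,-2.5,0,0,0],[1,3.5,0,-2.5,0,0,0],[1,2.5,0,-1.8,0,0,0],[1,1.7,-0.1,3.5,0.051,-0.054,-0.097],[1,1.9,0.2,3.4,0.051,-0.054,-0.097],[1,2.1,0.6,3.3,0.051,-0.054,-0.097],[1,2.2,1,3.1,0.051,-0.054,-0.097],[1,2.2,1.3,2.9,0.051,-0.054,-0.097],[1,2.2,1.7,2.7,0.051,-0.054,-0.097],[1,2.2,2,2.5,0.051,-0.054,-0.097]]])

```text
time_s: 10.3
ee_pos: [458.2, -125.2, 261.7]
ee_rot: [167.2, -25.5, 134.5]
force: [0.6, 1.0, 0.9]
gripper_width: 91.4
```

```bash
python3 - <<'E'
from k import *
rep();plan(KN+[-10,0,130],RK,9,1,1)
E
```

```text
10.3 [ 458.2 -125.2  261.7] [167.2 -25.5 134.5] q [-30.  18.  89.  19.  94. -74.] F [0.6 1.  0.9] w 91.4
dist 268.5 ang 47.5
[1, 1.39, 1.83, 1.9, 0.039, -0.04, -0.073]
[1, 1.33, 2.0, 1.77, 0.039, -0.04, -0.073]
[1, 1.25, 2.16, 1.64, 0.039, -0.04, -0.073]
[1, 1.15, 2.31, 1.51, 0.039, -0.04, -0.073]
[1, 1.03, 2.44, 1.37, 0.039, -0.04, -0.073]
[1, 0.9, 2.56, 1.23, 0.039, -0.04, -0.073]
[1, 0.76, 2.67, 1.1, 0.039, -0.04, -0.073]
[1, 0.6, 2.76, 0.96, 0.039, -0.04, -0.073]
[1, 0.43, 2.83, 0.83, 0.039, -0.04, -0.073]
```

move_arm(increments=[[[1,1.4,1.8,1.9,0.039,-0.04,-0.073],[1,1.3,2.0,1.8,0.039,-0.04,-0.073],[1,1.25,2.2,1.6,0.039,-0.04,-0.073],[1,1.15,2.3,1.5,0.039,-0.04,-0.073],[1,1.0,2.4,1.4,0.039,-0.04,-0.073],[1,0.9,2.6,1.2,0.039,-0.04,-0.073],[1,0.8,2.7,1.1,0.039,-0.04,-0.073],[1,0.6,2.5,1.0,0.039,-0.04,-0.073],[1,0.4,2.0,0.8,0.03,-0.03,-0.05],[1,0,0,0,0,0,0]]])

```text
time_s: 11.55
ee_pos: [468.8, 140.0, 206.3]
ee_rot: [179.7, 0.4, 170.3]
force: [-0.2, -0.1, 0.0]
gripper_width: 91.2
```

```bash
python3 - <<'E'
from k import *
from h import *
rep();plan(KN+[0,0,130],RK,2,1);plan(KN,RK,2,1)
d=grab('top');cv2.imwrite('pics/t2.png',cv2.resize(cv2.cvtColor(d['color'],4)[190:340,180:380],(800,600)))
E
```

```text
11.55 [468.8 140.  206.3] [179.7   0.4 170.3] q [ 15.  11. 101.   0.  67. -65.] F [-0.2 -0.1  0. ] w 91.2
dist 23.9 ang 0.6
[1, -1.11, -0.08, 0.42, 0.003, 0.003, 0.002]
[1, -1.11, -0.08, 0.42, 0.003, 0.003, 0.002]
dist 140.1 ang 0.6
[1, -1.07, -0.12, 6.92, 0.003, 0.003, 0.002]
[1, -1.09, -0.1, 6.92, 0.003, 0.003, 0.002]
```

View pics/t2.png

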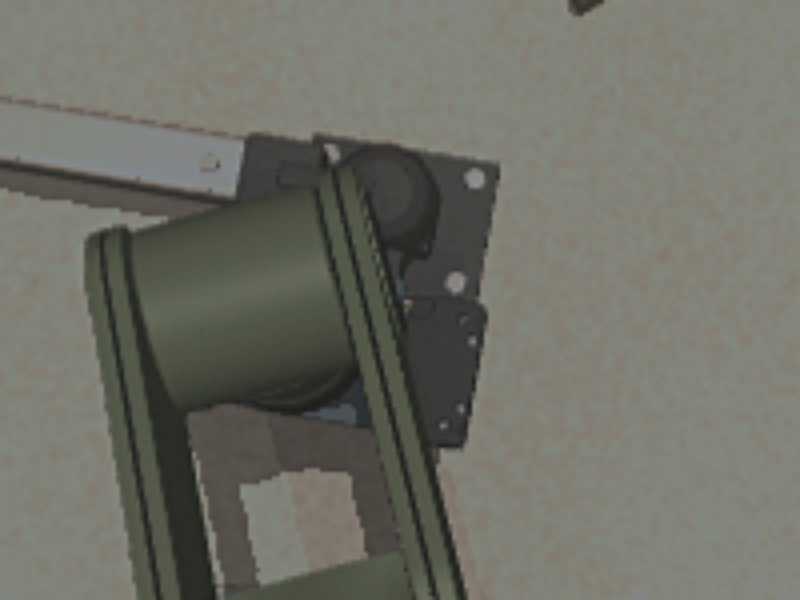

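The arm hides the knob in this view, but alignment by the numbers is good, so I descend.

move_arm(increments=[[[1,-1.1,-0.1,1,0.003,0.003,0.002],[1,-1.0,-0.1,2,0.003,0.003,0],[1,0,0,2,0,0,0],[1,0,0,2,0,0,0],[1,0,0,2,0,0,0],[1,0,0,1,0,0,0],[1,0,0,0,0,0,0]]])

```text
time_s: 12.48
ee_pos: [496.0, 125.3, 103.5]
ee_rot: [180.0, 0.2, 169.2]
force: [0.3, 0.3, 0.3]
gripper_width: 91.0
```

```bash
python3 - <<'E'
from k import *
from h import *
rep();plan(KN,RK,2,1)
d=grab('side');cv2.imwrite('pics/s4.png',cv2.resize(cv2.cvtColor(d['color'],4)[220:370,240:440],(800,600)))
E
```

```text
12.47 [496.  125.3 103.5] [180.    0.2 169.2] q [ 13.  18. 107.  -0.  54. -66.] F [0.3 0.3 0.3] w 91.0
dist 37.2 ang 0.9
[1, 0.37, 0.41, 1.78, 0.0, 0.002, -0.008]
[1, 0.36, 0.41, 1.78, 0.0, 0.002, -0.008]
```

View pics/s4.png

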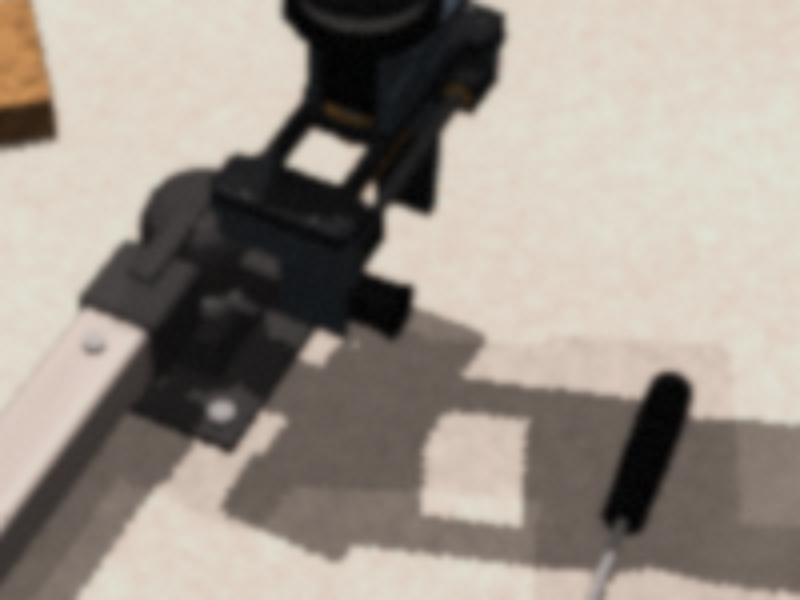

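The near finger is at (325,260), beside the knob at (385,300). I correct about 7 mm in x and 8 mm in y and lower the rest.

move_arm(increments=[[[1,0.35,0.4,0,0,0,-0.01],[1,0.3,0.4,0.6,0,0,0],[1,0,0,1.2,0,0,0],[1,0,0,1.0,0,0,0],[1,0,0,0,0,0,0]]])

```text
time_s: 13.15
ee_pos: [492.1, 135.6, 75.7]
ee_rot: [179.9, 0.4, 169.8]
force: [0.1, -0.5, 0.0]
gripper_width: 91.5
```

```bash
python3 - <<'E'
from k import *
rep();plan(KN,RK,1,1)
E
```

```text
13.15 [492.1 135.6  75.7] [179.9   0.4 169.8] q [ 14.  20. 110.  -0.  50. -66.] F [ 0.1 -0.5  0. ] w 91.5
dist 7.9 ang 0.5
[1, 0.15, -0.12, 0.77, 0.002, 0.007, -0.004]
```

move_arm(increments=[[[1,0.1,-0.1,0.8,0,0,0],[1,0,0,0,0,0,0],[0,0,0,0,0,0,0],[0,0,0,0,0,0,0],[0,0,0,0,0,0,0],[0,0,0,0,0,0,0],[0,0,0,0,0,0,0],[0,0,0,0,0,0,0],[0,0,0,0,0,0,0]]], force=20)

```text
time_s: 14.28
ee_pos: [491.7, 134.9, 67.8]
ee_rot: [179.8, 0.5, 169.8]
force: [0.4, 0.9, 0.7]
gripper_width: 27.1
```

```bash
python3 - <<'E'
from k import *
rep();plan(KN,RK,1,1)
E
```

```text
14.28 [491.7 134.9  67.8] [179.8   0.5 169.8] q [ 14.  20. 110.  -0.  49. -66.] F [0.4 0.9 0.7] w 27.1
dist 1.3 ang 0.6
[1, 0.12, -0.04, -0.03, 0.003, 0.009, -0.004]
```

move_arm(increments=[[[0,0,0,0,0,0,0],[0,0,0,0,0,0,0],[0,0.4,0,0,0,0,0],[0,0.4,0,0,0,0,0],[0,0.4,0,0,0,0,0]]], force=50)

```text
time_s: 14.9
ee_pos: [487.6, 135.7, 68.0]
ee_rot: [179.8, 1.5, 170.0]
force: [7.1, -2.5, -5.5]
gripper_width: 26.5
```

```bash
python3 - <<'E'
from k import *
rep();s,p,R=cur();print('pull',(p-[491.7,134.9,67.8])@-X,'F',s['force']@X)
E
```

```text
14.9 [487.6 135.7  68. ] [179.8   1.5 170. ] q [ 15.  20. 111.  -1.  47. -65.] F [ 7.1 -2.5 -5.5] w 26.5
pull 4.181319553212576 F 7.387429959737869
```

move_arm(increments=[[[0,0.7,0,0,0,0,0],[0,0.8,0,0,0,0,0],[0,0.9,0,0,0,0,0],[0,0.9,0,0,0,0,0]]])

```text
time_s: 15.4
ee_pos: [470.8, 138.9, 68.6]
ee_rot: [179.7, 3.4, 170.2]
force: [20.2, -10.8, -5.9]
gripper_width: 26.8
```

```bash
python3 - <<'E'
from k import *
rep();s,p,R=cur();print('pull',(p-[491.7,134.9,67.8])@-X,'F',s['force']@X)
E
```

```text
15.4 [470.8 138.9  68.6] [179.7   3.4 170.2] q [ 16.  18. 115.  -2.  44. -63.] F [ 20.2 -10.8  -5.9] w 26.8
pull 21.307630302876092 F 21.731302351688463
```

The pull reads 21 mm and the force rose to 22 N, so it is at the stop. I now lift along the hinge arc, keeping some pull on.

move_arm(increments=[[[0,0.6,-0.03,-0.6,0.015,0.02,0],[0,0.6,-0.05,-0.8,0.025,0.02,0],[0,0.6,-0.05,-1.0,0.03,0.02,0]]])

```text
time_s: 15.78
ee_pos: [470.3, 138.2, 95.6]
ee_rot: [-176.4, 2.2, 170.4]
force: [14.0, -4.5, -6.7]
gripper_width: 26.6
```

```bash
cat >> k.py <<'E'
def lift():
    rep();s,p,R=cur();M=R.as_matrix();g=p-19*M[:,2];r=g-HINGE
    print('pull',g@-X+[491.6,134.9,86.8]@X,'F.X',s['force']@X,'theta from pos',np.arctan2(r[2],-r@Y)+5/340,'tool tilt',np.arcsin(-M[:,2]@Y) )
E
python3 -c "
from k import *
lift()"
```

```text
15.78 [470.3 138.2  95.6] [-176.4    2.2  170.4] q [ 18.  17. 111.  -5.  52. -59.] F [14.  -4.5 -6.7] w 26.6
pull 22.262534325485603 F.X 14.604424054563758 theta from pos 0.08102626624127295 tool tilt 0.062369569868139296
```

move_arm(increments=[[[0,0.5,-0.06,-1.0,0.035,0.015,0],[0,0.5,-0.06,-1.0,0.035,0.015,0],[0,0.5,-0.07,-1.0,0.035,0.015,0],[0,0.5,-0.07,-1.0,0.035,0.015,0],[0,0.5,-0.07,-1.0,0.035,0.015,0]]])

```text
time_s: 16.4
ee_pos: [471.3, 142.8, 150.2]
ee_rot: [-166.4, 1.2, 170.4]
force: [12.2, -4.0, -5.2]
gripper_width: 26.9
```

```bash
python3 -c "
from k import *
lift()"
```

```text
16.4 [471.3 142.8 150.2] [-166.4    1.2  170.4] q [ 24.  17. 102. -13.  67. -51.] F [12.2 -4.  -5.2] w 26.9
pull 21.75578661719112 F.X 12.73783381005827 theta from pos 0.2424449843644661 tool tilt 0.2369607737113936
```

move_arm(increments=[[[0,0.5,-0.07,-1.0,0.035,0.01,0],[0,0.5,-0.07,-1.0,0.035,0.01,0],[0,0.5,-0.07,-0.9,0.03,0.01,0],[0,0.4,-0.05,-0.6,0.01,0.01,0],[0,0.4,0,-0.2,0,0,0]]])

```text
time_s: 17.02
ee_pos: [474.7, 152.0, 190.2]
ee_rot: [-160.2, 2.1, 170.7]
force: [11.4, -3.9, -6.0]
gripper_width: 26.7
```

```bash
python3 - <<'E'
from k import *
from h import *
lift()
d=grab('side');w=world(d);cv2.imwrite('pics/s5.png',cv2.cvtColor(d['color'],4))
R,_=cv2.Rodrigues(np.array(d['rvec'],float))
c=d['color'].astype(int)
# tube top face: bright, z profile along Y from the hinge
r=w-HINGE;sy=-(r@Y);sx=r@X
for lo in range(60,400,20):
  k=(sy>=lo)&(sy<lo+20)&(abs(sx)<12)&(w[...,2]>95)&(w[...,2]<300)
  if k.sum()>5:print(lo+10,k.sum(),np.median(w[...,2][k]).round(1))
m=(np.hypot(w[...,0]-456,w[...,1]+325)<15)&(w[...,2]>140);print('bottle',w[m].max(0) if m.any() else None)
E
```

```text
17.02 [474.7 152.  190.2] [-160.2    2.1  170.7] q [ 28.  18.  97. -17.  76. -47.] F [11.4 -3.9 -6. ] w 26.7
pull 20.334425981091783 F.X 11.913620779827465 theta from pos 0.3635561239803259 tool tilt 0.3453444911396093
70 144 140.2
90 144 148.4
110 137 155.8
130 131 163.2
150 132 170.6
170 129 177.9
190 130 186.2
210 123 194.1
230 135 205.0
250 131 214.0
270 105 223.1
290 154 229.1
310 138 236.8
330 138 107.9
350 11 106.0
bottle None
```

View pics/s5.png

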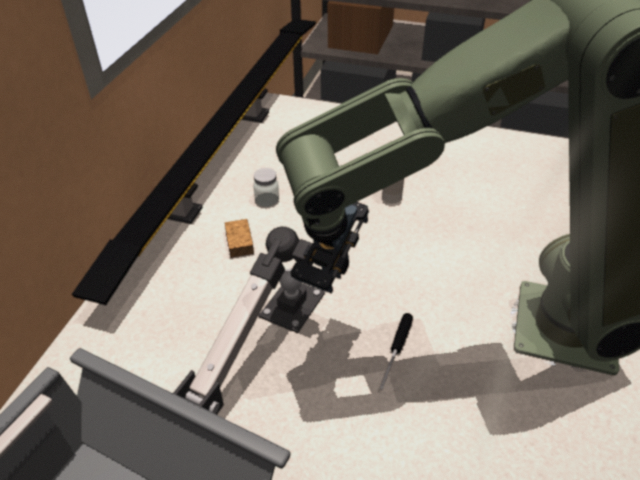

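The side view shows the drawbar raised, the steel ball exposed at (290,292), and the jar, cork and screwdriver unmoved. The tube slope gives 0.366 rad. Before handing in I check that the hold is steady and that the bystanders and bottle are in place.

```bash
python3 - <<'E'
from k import *
from h import *
lift()
for i in range(14): d=grab('top')
lift()
w=world(d);w0=np.load('top0.npz')['w']
for n,u,v in [('jar',403,165),('cork',335,174),('sdh',272,340),('sdh2',288,341)]:
  print(n,np.nanmedian(w[v-1:v+2,u-1:u+2].reshape(-1,3),0).round(),np.nanmedian(w0[v-1:v+2,u-1:u+2].reshape(-1,3),0).round())
m=(np.hypot(w[...,0]-456,w[...,1]+325)<60)&(w[...,2]>12)
print('bottle px',m.sum(),w[m].min(0).round(),w[m].max(0).round())
for z in(90,110,125,140):
  k=m&(w[...,2]>z);print(z,w[k].mean(0).round())
E
```

```text
17.07 [474.5 152.1 190.3] [-160.2    2.1  170.7] q [ 28.  18.  97. -17.  76. -47.] F [12.1 -4.3 -5.4] w 26.6
pull 20.57178859274171 F.X 12.632106113251684 theta from pos 0.3637673032275801 tool tilt 0.345159781869818
17.77 [474.3 151.9 189.7] [-160.2    2.1  170.7] q [ 28.  18.  97. -17.  76. -47.] F [13.2 -3.2 -6.1] w 27.0
pull 20.682989600952737 F.X 13.560051703008035 theta from pos 0.3618787591122505 tool tilt 0.3452671348309602
jar [ 785. -216.   85.] [ 785. -215.   86.]
cork [778. -38.  35.] [777. -39.  35.]
sdh [335. 130.  27.] [335. 130.  27.]
sdh2 [332.  88.  27.] [332.  88.  25.]
bottle px 585 [ 430. -351.   12.] [ 485. -276.  169.]
90 [ 456. -318.  121.]
110 [ 456. -320.  126.]
125 [ 457. -320.  142.]
140 [ 457. -322.  149.]
```

Everything holds steady, so I hand in.

```bash
python3 -c "
from workcell import job
print(job.job_done())"
```

```text
the job is handed in; nothing more can be done
None
```

The job is handed in at about 18 s of the 58 s allowed: the bottle stands upright and released, and the drawbar is held raised off the ball by the latch knob.

- **Bottle:** I stood it up and let go of it at about (456, -320) mm. The last depth reading put its nozzle tip near 165–169 mm, which fits it standing on its base.
- **Latch and drawbar:** I pulled the knob out about 21–22 mm, to its stop, and lifted the drawbar along its hinge arc.
- **Clearance:** The drawbar angle read 0.36 rad from the arm pose and 0.366 rad from the tube slope. That is well past the 0.28 rad that gives 60 mm of clear air; I estimate about 85 mm.
- **Holding:** Over 0.7 s of waiting the tool moved less than 1 mm, with 13–14 N of pull on the knob and a steady grip.
- **Bystanders:** The jar, cork block and screwdriver matched their starting positions within 1–2 mm.

No check failed. The only mismatch was that the tool tilt (0.345 rad) lagged the drawbar angle by about 0.02 rad, so the knob has turned slightly in the gripper.

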